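Milk jugs back onto their colour mats

TASK

To keep the different milks apart, each jug at this coffee bar has a round mat of its own colour. Stand every milk jug upright on the mat of its colour, with its whole base on the mat, and set it down rather than dropping it. Leave the shot glass and the levelling puck where they stand.

Things in the scene. Friction and masses are not known exactly. Their poses are not given: they have to be found in the camera images.
- jug_blue: Loose, empty open blue milk jug, 92 mm tall, 180 g. Belly 66 mm across up to 36 mm height, narrowing to a straight neck 54 mm across from 52 mm height to the rim; wall 3 mm. Origin: centre of underside; z up. Steel loop handle along its +x, to 57 mm from the axis, 20 to 84 mm high; starts pointing away from the robot within 35 degrees. The neck is clear along the jug's y axis
- jug_green: Loose, empty open green milk jug, 92 mm tall, 180 g. Belly 66 mm across up to 36 mm height, narrowing to a straight neck 54 mm across from 52 mm height to the rim; wall 3 mm. Origin: centre of underside; z up. Steel loop handle along its +x, to 57 mm from the axis, 20 to 84 mm high; starts pointing away from the robot within 35 degrees. The neck is clear along the jug's y axis
- jug_yellow: Loose, empty open yellow milk jug, 92 mm tall, 180 g. Belly 66 mm across up to 36 mm height, narrowing to a straight neck 54 mm across from 52 mm height to the rim; wall 3 mm. Origin: centre of underside; z up. Steel loop handle along its +x, to 57 mm from the axis, 20 to 84 mm high; starts pointing away from the robot within 35 degrees. The neck is clear along the jug's y axis
- jug_red: Loose, empty open red milk jug, 92 mm tall, 180 g. Belly 66 mm across up to 36 mm height, narrowing to a straight neck 54 mm across from 52 mm height to the rim; wall 3 mm. Origin: centre of underside; z up. Steel loop handle along its +x, to 57 mm from the axis, 20 to 84 mm high; starts pointing away from the robot within 35 degrees. The neck is clear along the jug's y axis
- mat_blue: The blue round silicone jug mat, 96 mm across and 4 mm thick, flat, fixed to the counter. Origin: centre of its underside, on the counter (its top is 4 mm above the origin)
- mat_green: The green round silicone jug mat, 96 mm across and 4 mm thick, flat, fixed to the counter. Origin: centre of its underside, on the counter (its top is 4 mm above the origin)
- mat_yellow: The yellow round silicone jug mat, 96 mm across and 4 mm thick, flat, fixed to the counter. Origin: centre of its underside, on the counter (its top is 4 mm above the origin)
- mat_red: The red round silicone jug mat, 96 mm across and 4 mm thick, flat, fixed to the counter. Origin: centre of its underside, on the counter (its top is 4 mm above the origin)
- shot_glass: A loose clear shot glass, a bystander to be left alone: 50 mm across the rim, 45 mm tall, upright among the jugs and mats. Origin: centre of its underside
- puck: A loose coffee-levelling puck, a bystander to be left alone: steel disc with a black top, 56 mm across, 38 mm tall, among the jugs and mats. Origin: centre of its underside
Things that resemble listed ones, but are neither listed nor needed, are in the scene too. Of the things that look like the jug_blue, take the one that is nearest to the robot's base at the start. There is more than one size of the jug_red; the job needs the smaller.

How it is judged:
At the end, for the whole second after the job is handed in: Each of the four jugs stands upright (within 0.1 rad) on the mat of its own colour, its underside on the mat's top and its axis within 15 mm of the mat's centre (whole base on the mat), released and at rest; the shot glass and the levelling puck are within 20 mm of where they began (horizontal distance between jug_blue and mat_blue below 0.015 m and z of jug_blue in the frame of mat_blue between 0.001 and 0.008 m and angle between each of jug_blue, jug_green, jug_yellow, jug_red's own z axis and vertical below 0.1 rad and linear speed of each of jug_blue, jug_green, jug_yellow, jug_red below 0.02 m/s and angular speed of each of jug_blue, jug_green, jug_yellow, jug_red below 0.2 rad/s and horizontal distance between jug_green and mat_green below 0.015 m and z of jug_green in the frame of mat_green between 0.001 and 0.008 m and horizontal distance between jug_yellow and mat_yellow below 0.015 m and z of jug_yellow in the frame of mat_yellow between 0.001 and 0.008 m and horizontal distance between jug_red and mat_red below 0.015 m and z of jug_red in the frame of mat_red between 0.001 and 0.008 m and distance of each of shot_glass, puck from where it was at the start of the episode below 0.02 m); the robot touches nothing.
It fails at once if a jug is dropped, thrown or knocked over (moves faster than 0.7 m/s, as after a fall of 25 mm, while the robot is not touching it) ((contact force between jug_blue and the fingers below 0.05 N and contact force between jug_blue and the arm below 0.05 N and linear speed of jug_blue above 0.7 m/s) or (contact force between jug_green and the fingers below 0.05 N and contact force between jug_green and the arm below 0.05 N and linear speed of jug_green above 0.7 m/s) or (contact force between jug_yellow and the fingers below 0.05 N and contact force between jug_yellow and the arm below 0.05 N and linear speed of jug_yellow above 0.7 m/s) or (contact force between jug_red and the fingers below 0.05 N and contact force between jug_red and the arm below 0.05 N and linear speed of jug_red above 0.7 m/s)).
It fails at once if the shot glass or the levelling puck is pushed or carried more than 20 mm, or tipped over (distance of any of shot_glass, puck from where it was at the start of the episode above 0.02 m or angle between any of shot_glass, puck's own z axis and vertical above 0.5 rad).
It also fails if it takes over 115 s, if anything falls off the work surface, if the arm or the gripper's body presses on something with over 40 N, if the wrist force passes 120 N, or if a joint passes its speed limit or range.

ROBOT

A 7-joint arm with a two-finger parallel gripper is mounted at the origin on the work surface. World frame = base frame: x ahead of the robot, y to its left, z up, the work surface at z = 0. Lengths are in m, angles in rad, forces in N, time in s.
With the tool pointing down it reaches from about 0.425 to 1.025 m from the base axis. Payload 3.6 kg.
Tool frame: the origin (TCP) lies midway between the tips of the shut fingers; the grasp point (between the pads) lies 19 mm behind it; x points along the fingers, y is the direction in which the jaws open and shut, and the axes are right-handed (so a half turn about x gives the same grasp; the last joint's range is limited). The gripper opens to 85 mm and grips with 20 to 120 N. Pads are 22 mm wide; open, the fingers measure 114 mm over their backs; the gripper's body (76 mm by 85 mm) begins 54 mm behind the grasp point. The pads swing forward as they close: fully open they stand 13 mm farther back than shut.
Start: joints at [1.25, 0.591, 0.048, 1.609, -0.033, 0.943, -0.034], TCP at [0.164, -0.706, 0.231] pointing down, gripper open.
Joint ranges: [-2.69, 2.69], [-0.47, 2.24], [-1.27, 1.36], [0.19, 2.51], [-1.53, 4.68], [0.08, 2.07], [-3.09, 3.09]. Speed limits (rad/s): [2.57, 2.57, 3.14, 3.14, 3.14, 3.14, 3.14].

INTERFACE

Orientations are given as a 3x3 rotation matrix whose columns are the frame's x, y, z axes.
In Python, from cell import ctrl gives the robot as it stands. The module is installed in compiled form; this text tells all that it offers.
- The arm moves only by the shell command python3 -m jog 'ROWS'. ROWS is JSON, a list of rows, each a list of 3 entries, a list of its own where there are three numbers: the shift along the tool's x, y, z in cm, then the turn about the tool's x in rad, then the closure, from 0 (fully open) to 1 (shut). In form: [[[x, y, z], turn, claw], ...]. A call has 1 to 20 rows; each row is the pose to reach, as a shift and turn from the pose commanded when the call began, along the tool's axes at that moment; what a row does not reach only later rows make up. A row lasts 1/12 s, in which the tool goes at most 41.7 mm and 7.16 degrees, less where a joint would pass 70% of its speed; a pose out of reach is approached as far as the arm can. A call with a gripper value outside its range is refused whole. The fingers move at their own pace and stop on an object; the grip force is fixed at half the most. Time passes only in rows, so rows that repeat a pose let the fingers close. It gives the time, the measured TCP pose, the force and the opening at its end, in the units of the state.
- ctrl.get_state(): the state, without advancing time (a new reading comes with each control period).
- ctrl.capture(name): name is "scene" or "top" or "wrist"; returns (picture, depth): 400x640x3 uint8, blue, green, red; 400x640 float32, m along the optical axis (not along the pixel's ray), 0 where there is no reading.
- ctrl.get_calibration(name): a dict with "fx", "fy", "cx", "cy" (pixels), "extrinsics" (4x4, takes a point from camera to world coordinates). Camera axes: x right, y up, looking along -z (the intrinsics and any distortion apply to the point x, -y, -z); pixel columns grow to the right and rows downward; lengths in m; the calibration is good to about 2 mm. A picture is of the moment at which its call begins: read the wrist's pose just before it. get_calibration takes no time and is no camera call; for the wrist camera it gives the pose at the moment of the call.
- ctrl.finish_job(): hands the job in, once; it reports no verdict.
The state is a dict: "clock": time; "qpos": joint angles; "dq": joint speeds; "effort": joint torques, N m; "eef_pos": TCP position; "ee_rot": TCP orientation; "wrist_force": force on the tool from outside, world axes, zero at the start; "moment": the same for the moment, N m; "width": finger opening in m.
Only numpy, scipy, OpenCV 4.12 (cv2) and the standard library are available. Lean on these libraries where they do the work, as an engineer would, in place of code of your own. Each camera call takes 0.05 s, during which the arm holds its last target.

## Working session

There is one attempt and no reset: what is moved stays moved. The work goes in short steps, Python scripts to look and compute and a shell command to move; the robot and the scene stay as the last step left them, time stands still between calls to the robot, and variables do not carry over. Pictures are saved under pics/ and viewed, and the job is handed in when it is done.

```bash
mkdir -p pics; ls
python3 - <<'E'
from cell import ctrl
import cv2,numpy as np
s=ctrl.get_state();print(s)
for n in ["scene","top"]:
    im,d=ctrl.capture(n);c=ctrl.get_calibration(n)
    cv2.imwrite(f"pics/{n}0.png",im);np.savez(f"{n}0.npz",im=im,d=d,**c)
    print(c)
E
```

```text
pics
{'clock': 0.0, 'qpos': array([ 1.24948707,  0.59210688,  0.04828619,  1.60986077, -0.03330958,
        0.94270081, -0.03367681]), 'dq': array([-0.00106211,  0.00055809, -0.00021604,  0.00199689, -0.00024129,
       -0.00150531, -0.00036972]), 'effort': array([-7.08371881e-04, -5.48692417e+01,  1.54629037e+00, -1.98124999e+01,
        9.41085251e-03,  8.73213925e-03, -1.24771395e-05]), 'eef_pos': array([ 0.16356149, -0.7054391 ,  0.23013503]), 'ee_rot': array([[-6.21782036e-04,  2.25948803e-01, -9.74138980e-01],
       [ 2.18441936e-03, -9.74136537e-01, -2.25949631e-01],
       [-9.99997421e-01, -2.26841947e-03,  1.12133657e-04]]), 'wrist_force': array([-0.00246794, -0.41150356, -0.17804987]), 'moment': array([-0.01854243,  0.0493744 ,  0.01789598]), 'width': 0.08493582100424976}
{'fx': 375.13447322367927, 'fy': 375.13447322367927, 'cx': 317.8870402560554, 'cy': 203.6436455526008, 'extrinsics': array([[-0.69259545, -0.57657979,  0.4334366 ,  0.99639512],
       [ 0.72129635, -0.55906107,  0.40887931,  0.44838292],
       [ 0.00656598,  0.59582419,  0.80308806,  0.8506309 ],
       [ 0.        ,  0.        ,  0.        ,  1.        ]])}
{'fx': 446.758482692967, 'fy': 446.758482692967, 'cx': 312.19799770073223, 'cy': 208.61412937510462, 'extrinsics': array([[ 0.01285894,  0.9895233 , -0.14379948,  0.39918895],
       [-0.99990809,  0.01210722, -0.00610141,  0.03933608],
       [-0.00429647,  0.14386472,  0.98958804,  1.13810267],
       [ 0.        ,  0.        ,  0.        ,  1.        ]])}
```

View pics/scene0.png

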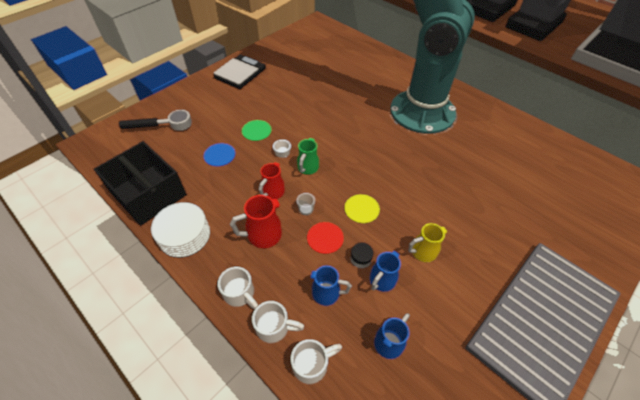

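View pics/top0.png

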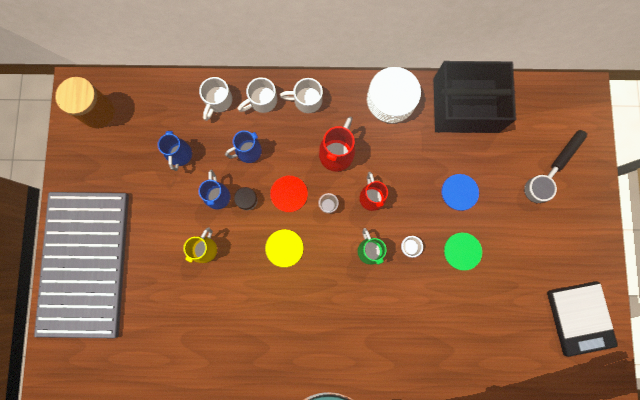

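The top view (image up = +x, right = −y) shows these positions:
- **Jugs:** the nearest blue jug at (213,193), yellow (200,249), small red (374,194) and green (372,249).
- **Mats:** red (289,194), yellow (284,248), blue (460,192) and green (463,251).
- **Bystanders:** puck at (245,198), shot glass at (328,203) and a white ramekin at (412,247).

Next I'll measure them.

```bash
cat > h.py <<'E'
import numpy as np,cv2
def cloud(z):
    d=z['d'];v,u=np.mgrid[0:400,0:640]
    p=np.stack([(u-z['cx'])/z['fx']*d,-(v-z['cy'])/z['fy']*d,-d,np.ones_like(d)],-1)
    w=(p@z['extrinsics'].T)[...,:3]; w[d==0]=np.nan
    return w
def circ(p):
    A=np.c_[2*p,np.ones(len(p))];s=np.linalg.lstsq(A,(p**2).sum(1),rcond=None)[0]
    return s[:2],np.sqrt(s[2]+s[0]**2+s[1]**2)
E
python3 - <<'E'
import numpy as np,cv2
from h import *
for n in ["top","scene"]:
    z=np.load(f"{n}0.npz");w=cloud(z);im=z['im']
    if n=="top":
        cv2.imwrite("pics/topzoom.png",cv2.resize(im[120:280,140:500],None,fx=2.2,fy=2.2,interpolation=cv2.INTER_CUBIC))
        for nm,(u,v) in dict(blue=(213,193),yellow=(200,249),red=(374,194),green=(372,249),puck=(245,198),glass=(328,203),ram=(412,247),mred=(289,194),myel=(284,248),mblu=(460,192),mgrn=(463,251),bl2=(246,147)).items():
            print(nm,w[v,u].round(3))
            W=w[v-32:v+32,u-25:u+26].reshape(-1,3)
            if nm[0]=='m':
                hsv=cv2.cvtColor(im,cv2.COLOR_BGR2HSV);c=hsv[v,u].astype(int)
                m=(abs(hsv.astype(int)-c)[...,0]<8)&(hsv[...,1]>150)&(abs(w[...,2])<.015)
                m[:,:u-30]=0;m[:,u+30:]=0;m[:v-30]=0;m[v+30:]=0
                P=w[m];e=cv2.minEnclosingCircle(P[:,:2].astype(np.float32));print('   mat',P.mean(0).round(4),np.median(P[:,2]).round(4),e)
            else:
                h=np.nanmax(W[:,2])
                P=W[(W[:,2]>h-.012)]
                print('   top',h.round(3),len(P),P.mean(0).round(4),[np.round(x,4) for x in circ(P[:,:2])])
E
```

```text
blue [0.602 0.304 0.   ]
   top 0.096 140 [0.5878 0.2892 0.0899] [array([0.5912, 0.2903]), np.float64(0.0262)]
yellow [0.457 0.33  0.001]
   top 0.096 151 [0.4521 0.3206 0.0901] [array([0.4557, 0.3183]), np.float64(0.0269)]
red [ 0.604 -0.113  0.003]
   top 0.095 143 [ 0.5902 -0.1078  0.0894] [array([ 0.5935, -0.1066]), np.float64(0.027)]
green [ 0.463 -0.107  0.001]
   top 0.097 135 [ 0.4535 -0.1042  0.0901] [array([ 0.458 , -0.1009]), np.float64(0.0275)]
puck [0.584 0.214 0.039]
   top 0.095 19 [0.5931 0.2657 0.0894] [array([0.5924, 0.2812]), np.float64(0.0172)]
glass [0.58  0.006 0.   ]
   top 0.048 109 [0.5758 0.0061 0.0432] [array([0.5738, 0.0061]), np.float64(0.0223)]
ram [ 0.469 -0.208  0.001]
   top 0.035 115 [ 0.4709 -0.2037  0.0286] [array([ 0.4698, -0.2021]), np.float64(0.0243)]
mred [0.602 0.107 0.002]
   mat [6.21e-01 1.08e-01 6.00e-04] 0.0005 ((0.6095008254051208, 0.10805801302194595), 0.10582846403121948)
myel [0.462 0.116 0.004]
   mat [0.4627 0.117  0.003 ] 0.003 ((0.4634782075881958, 0.11736273765563965), 0.04915248230099678)
mblu [ 0.612 -0.334  0.003]
   mat [ 0.6131 -0.3339  0.0025] 0.0026 ((0.6126090884208679, -0.33492353558540344), 0.048361871391534805)
mgrn [ 0.46  -0.336  0.004]
   mat [ 0.4606 -0.3359  0.0027] 0.0027 ((0.4605870246887207, -0.3361203372478485), 0.048062216490507126)
bl2 [0.725 0.222 0.004]
   top 0.095 141 [0.7182 0.2102 0.0895] [array([0.7158, 0.2129]), np.float64(0.0268)]
```

Run:
```python
import numpy as np,cv2
z=np.load("top0.npz");im=z['im']
a=cv2.resize(im[160:280,170:290],None,fx=3.3,fy=3.3,interpolation=cv2.INTER_CUBIC)
b=cv2.resize(im[160:280,310:430],None,fx=3.3,fy=3.3,interpolation=cv2.INTER_CUBIC)
cv2.imwrite("pics/z2.png",np.hstack([a,b]))
```

```text
(no output)
```

View pics/z2.png

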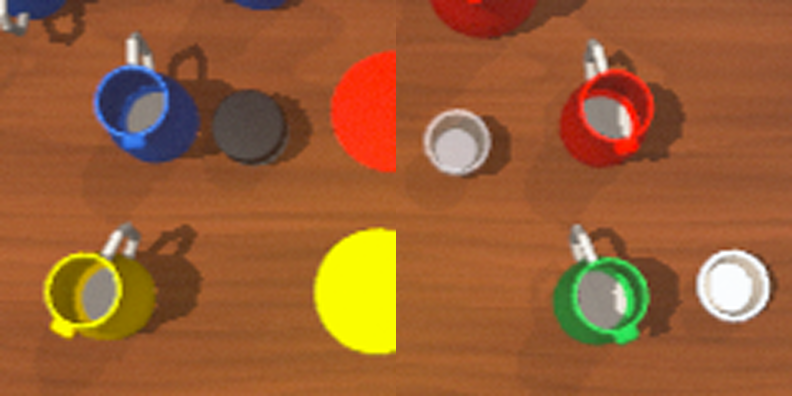

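Run:
```python
import numpy as np,cv2
from h import *
from scipy.optimize import least_squares
J=dict(blue=(.591,.290),yellow=(.456,.318),red=(.594,-.107),green=(.458,-.101))
M=dict(red=(.602,.107),yellow=(.463,.117),blue=(.613,-.335),green=(.461,-.336))
hue=dict(red=0,yellow=30,blue=110,green=65)
for n in ["top","scene"]:
    z=np.load(f"{n}0.npz");w=cloud(z);im=z['im'];hsv=cv2.cvtColor(im,cv2.COLOR_BGR2HSV).astype(int)
    for k in J:
        dh=abs((hsv[...,0]-hue[k]+90)%180-90);col=(dh<14)&(hsv[...,1]>110)
        r=np.hypot(*(w[...,:2]-J[k]).transpose(2,0,1))
        P=w[col&(r<.04)&(w[...,2]>.084)&(w[...,2]<.105)][:,:2]
        f=least_squares(lambda q:np.hypot(*(P-q).T)-.0258,J[k],loss='soft_l1',f_scale=.002)
        G=w[(hsv[...,1]<90)&(r<.07)&(r>.034)&(w[...,2]>.03)&(w[...,2]<.1)]
        g=np.median(G,0)
        a=np.degrees(np.arctan2(*(g[:2]-f.x)[::-1]))
        r2=np.hypot(*(w[...,:2]-M[k]).transpose(2,0,1))
        m=col&(r2<.055)&(abs(w[...,2])<.02)&(hsv[...,1]>150)
        Q=w[m];e=cv2.minEnclosingCircle(Q[:,:2].astype(np.float32))
        print(n,k,f.x.round(4),len(P),'handle',len(G),a.round(1),'mat',Q[:,:2].mean(0).round(4),np.round(e[0],4),round(e[1],4),len(Q))
```

```text
top blue [0.5914 0.2903] 135 handle 168 -88.0 mat [ 0.6131 -0.3339] [ 0.6126 -0.3349] 0.0484 1030
top yellow [0.455  0.3186] 144 handle 47 -26.5 mat [0.4626 0.1168] [0.463  0.1172] 0.0497 1194
top red [ 0.5928 -0.107 ] 131 handle 43 16.2 mat [0.6012 0.1069] [0.602  0.1071] 0.055 1391
top green [ 0.4564 -0.1015] 119 handle 42 24.1 mat [ 0.4606 -0.336 ] [ 0.4616 -0.3362] 0.0484 1101
scene blue [0.5956 0.2897] 160 handle 204 -80.7 mat [ 0.6165 -0.3336] [ 0.6156 -0.334 ] 0.0475 500
scene yellow [0.4586 0.3179] 165 handle 69 -24.8 mat [0.4658 0.1162] [0.4623 0.1144] 0.0532 869
scene red [ 0.5964 -0.1078] 140 handle 45 15.7 mat [0.6045 0.1093] [0.6021 0.1071] 0.055 1153
scene green [ 0.4605 -0.1026] 104 handle 49 23.2 mat [ 0.4648 -0.3355] [ 0.4639 -0.3355] 0.0468 406
```

```bash
cat >> h.py <<'E'
def delta(x,y,z=None,psi=None):
    from cell import ctrl
    s=ctrl.get_state();R=s['ee_rot'];p=s['eef_pos']
    t=np.array([x,y,p[2] if z is None else z])
    print('clk',round(s['clock'],2),'p',p.round(4),'shift cm',((t-p)@R*100).round(2),'w',round(s['width'],4),'f',s['wrist_force'].round(1),'q',s['qpos'].round(2))
    if psi is not None:
        a=np.degrees(np.arctan2(R[1,1],R[0,1])); d=(90+psi-a+90)%180-90
        print('turn',round(-np.radians(d),3),'tilt',R[2].round(3))
E
python3 -c "
from h import *
delta(.4585,-.102,.2,24)"
```

```text
clk 0.1 p [ 0.1636 -0.7055  0.2303] shift cm [  3.13 -52.12 -42.36] w 0.0855 f [-0.2  0.4 -0.4] q [ 1.25  0.59  0.05  1.61 -0.03  0.94 -0.03]
turn -0.191 tilt [-1.    -0.002  0.   ]
```

```bash
python3 -m jog '[[[0.5,-3,-2.4],-0.03,0],[[1,-7,-5.7],-0.06,0],[[1.5,-11,-8.9],-0.1,0],[[2,-15,-12.2],-0.15,0],[[2,-19,-15.4],-0.191,0],[[2,-23,-18.7],-0.191,0],[[2,-27,-21.9],-0.191,0],[[2,-31,-25.2],-0.191,0],[[2,-35,-28.4],-0.191,0],[[2,-39,-31.7],-0.191,0],[[2,-43,-35],-0.191,0],[[2,-47,-38.2],-0.191,0],[[2,-50,-40.6],-0.191,0],[[2,-52.1,-42.4],-0.191,0],[[2,-52.1,-42.4],-0.191,0],[[2,-52.1,-42.4],-0.191,0]]'
python3 - <<'E'
from h import *
from cell import ctrl
delta(.4585,-.102,.06,24)
im,d=ctrl.capture("wrist");cv2.imwrite("pics/w1.png",im);c=ctrl.get_calibration("wrist");np.savez("w1.npz",im=im,d=d,**c)
E
```

```text
clock: 1.43
eef_pos: [0.4554, -0.109, 0.2113]
ee_rot: [[-0.0, 0.407, -0.914], [-0.0, -0.914, -0.407], [-1.0, -0.0, 0.0]]
wrist_force: [1.1, -0.8, 0.4]
width: 0.0856
clk 1.43 p [ 0.4554 -0.109   0.2113] shift cm [15.13 -0.52 -0.57] w 0.0856 f [ 1.1 -0.8  0.4] q [ 0.24  0.3  -0.13  2.19  0.06  0.65 -1.08]
turn -0.0 tilt [-1. -0.  0.]
```

View pics/w1.png

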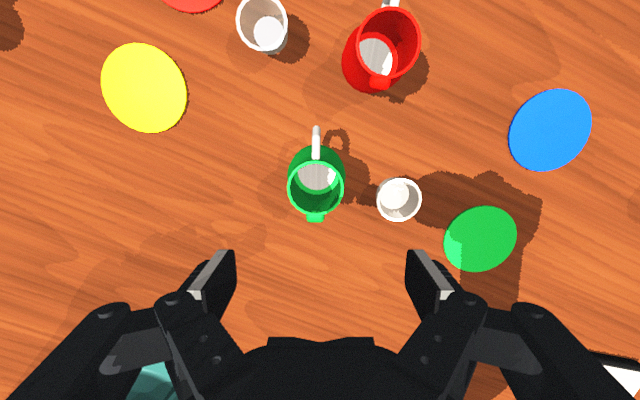

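Run:
```python
from h import *
from scipy.optimize import least_squares
z=np.load("w1.npz");w=cloud(z);hsv=cv2.cvtColor(z['im'],cv2.COLOR_BGR2HSV).astype(int)
for k,hu,c,m in [('green',65,(.4585,-.102),(.4625,-.336)),('red',0,(.5945,-.1075),None),('yellow',30,None,(.464,.1165)),('blue',110,None,(.6145,-.334))]:
    dh=abs((hsv[...,0]-hu+90)%180-90);col=(dh<14)&(hsv[...,1]>110)
    if c:
        r=np.hypot(*(w[...,:2]-c).transpose(2,0,1));P=w[col&(r<.04)&(w[...,2]>.084)&(w[...,2]<.105)]
        f=least_squares(lambda q:np.hypot(*(P[:,:2]-q).T)-.0258,c,loss='soft_l1',f_scale=.002);print(k,f.x.round(4),P[:,2].max())
    if m:
        r=np.hypot(*(w[...,:2]-m).transpose(2,0,1));Q=w[col&(r<.06)];print(k,'mat',cv2.minEnclosingCircle(Q[:,:2].astype(np.float32)),np.median(Q[:,2]))
```

```text
green [ 0.4642 -0.0925] 0.09473047340148949
green mat ((0.4725028872489929, -0.32714349031448364), 0.049044061452150345) 0.0034044158531580937
red [ 0.5989 -0.0961] 0.09611028676410494
yellow mat ((0.46609172224998474, 0.1269770711660385), 0.05059482902288437) 0.006003067623506941
blue mat ((0.6244802474975586, -0.3225615918636322), 0.049031857401132584) 0.004261087076991327
```

The wrist picture shows the green jug centred between the jaws at (316,188), with its handle pointing straight up the image, so the yaw is right. The arm was still settling, which explains the few-mm offset. Descending now.

```bash
python3 -m jog '[[[2,0,0],0,0],[[5,0,0],0,0],[[8,0,0],0,0],[[11,0,0],0,0],[[13,0,0],0,0],[[14.5,0,0],0,0],[[15,0,0],0,0],[[15,0,0],0,0],[[15,0,0],0,0],[[15,0,0],0,0.5],[[15,0,0],0,1],[[15,0,0],0,1],[[15,0,0],0,1],[[15,0,0],0,1],[[15,0,0],0,1],[[15,0,0],0,1],[[15,0,0],0,1],[[15,0,0],0,1]]'; python3 -c "
from h import *
delta(.4625,-.336,.2,24)"
```

```text
clock: 2.98
eef_pos: [0.4555, -0.1108, 0.0631]
ee_rot: [[0.002, 0.407, -0.913], [-0.0, -0.913, -0.407], [-1.0, 0.001, -0.001]]
wrist_force: [-2.0, 0.8, 12.0]
width: 0.0553
clk 2.98 p [ 0.4555 -0.1108  0.0631] shift cm [-13.68  20.87   8.51] w 0.0553 f [-2.   0.8 12. ] q [ 0.19  0.57 -0.07  2.29  0.13  0.28 -1.14]
turn 0.0 tilt [-1.     0.001 -0.001]
```

```bash
python3 -m jog '[[[-1,0,0],0,1],[[-3,0,0],0,1],[[-5.5,0,0],0,1],[[-8,0,0],0,1],[[-9,0.8,0.4],0,1],[[-9,2.5,1.1],0,1],[[-9,5,2.2],0,1],[[-9,7.5,3.3],0,1],[[-9,10,4.4],0,1],[[-9,12.5,5.5],0,1],[[-9,15,6.6],0,1],[[-9,17.5,7.7],0,1],[[-9,19.3,8.5],0,1],[[-9,20.4,9],0,1],[[-9,20.85,9.15],0,1],[[-9,20.85,9.15],0,1],[[-9,20.85,9.15],0,1],[[-9,20.85,9.15],0,1]]'
python3 - <<'E'
from h import *
from cell import ctrl
delta(.4567,-.3386,.068,24)
im,d=ctrl.capture("scene");cv2.imwrite("pics/s2.png",im)
E
```

```text
clock: 4.48
eef_pos: [0.4565, -0.3365, 0.1513]
ee_rot: [[-0.001, 0.409, -0.913], [0.001, -0.913, -0.409], [-1.0, -0.002, -0.0]]
wrist_force: [-0.2, 0.9, -1.4]
width: 0.0555
clk 4.48 p [ 0.4565 -0.3365  0.1513] shift cm [8.33 0.21 0.07] w 0.0555 f [-0.2  0.9 -1.4] q [ 0.65  0.5  -0.12  2.03  0.1   0.62 -0.69]
turn 0.002 tilt [-1.    -0.002 -0.   ]
```

View pics/s2.png

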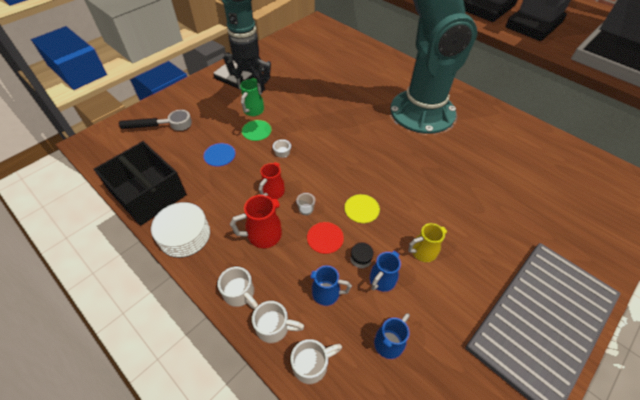

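```bash
python3 -m jog '[[[1,0.1,0.05],0,1],[[3,0.2,0.05],0,1],[[5,0.2,0.05],0,1],[[6.5,0.2,0.05],0,1],[[7.3,0.2,0.05],0,1],[[7.7,0.2,0.05],0,1],[[8,0.2,0.05],0,1],[[8.2,0.2,0.05],0,1],[[8.2,0.2,0.05],0,1],[[8.2,0.2,0.05],0,1]]'
python3 - <<'E'
from h import *
from cell import ctrl
from scipy.optimize import least_squares
delta(.4567,-.3386,.067,24)
im,d=ctrl.capture("scene");c=ctrl.get_calibration("scene");w=cloud(dict(d=d,**c));hsv=cv2.cvtColor(im,cv2.COLOR_BGR2HSV).astype(int)
col=(abs(hsv[...,0]-65)<14)&(hsv[...,1]>110);r=np.hypot(*(w[...,:2]-(.4625,-.336)).transpose(2,0,1))
P=w[col&(r<.05)];print(P[:,2].max(),P[:,2].min(),len(P))
cv2.imwrite("pics/s3.png",cv2.resize(im[60:160,200:320],None,fx=5,fy=5,interpolation=cv2.INTER_CUBIC))
E
```

```text
clock: 5.37
eef_pos: [0.4572, -0.3409, 0.0699]
ee_rot: [[0.001, 0.407, -0.914], [-0.001, -0.914, -0.407], [-1.0, 0.001, -0.001]]
wrist_force: [-1.7, 0.2, -1.1]
width: 0.0555
clk 5.37 p [ 0.4572 -0.3409  0.0699] shift cm [ 0.29 -0.23 -0.05] w 0.0555 f [-1.7  0.2 -1.1] q [ 0.63  0.63 -0.09  2.06  0.13  0.45 -0.71]
turn 0.0 tilt [-1.     0.001 -0.001]
0.3324442364071888 -0.001449144039342598 685
```

View pics/s3.png

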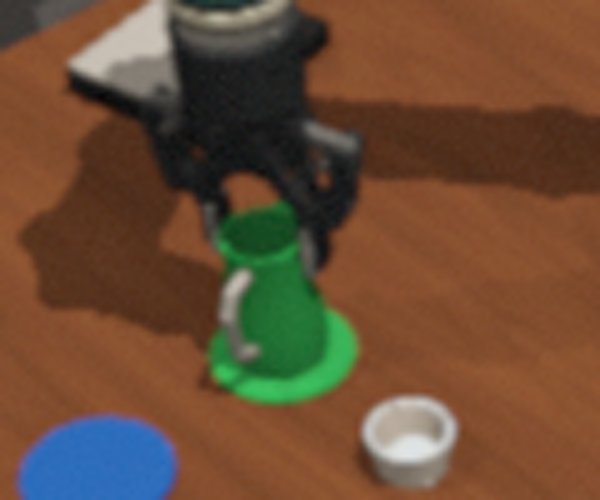

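```bash
python3 -m jog '[[[0.15,-0.15,0],0,1],[[0.25,-0.2,0],0,1],[[0.3,-0.2,0],0,1],[[0.3,-0.2,0],0,1],[[0.3,-0.2,0],0,1]]'
```

```text
clock: 5.83
eef_pos: [0.456, -0.339, 0.0672]
ee_rot: [[0.0, 0.407, -0.914], [-0.0, -0.914, -0.407], [-1.0, 0.001, -0.0]]
wrist_force: [-2.4, 0.8, 5.2]
width: 0.0558
```

```bash
python3 -m jog '[[[0,0,0],0,0.3],[[0,0,0],0,0.15],[[0,0,0],0,0],[[0,0,0],0,0],[[0,0,0],0,0],[[0,0,0],0,0],[[-1,0,0],0,0],[[-3,0,0],0,0],[[-6,0,0],0,0],[[-9,0,0],0,0],[[-12,0,0],0,0],[[-14,0,0],0,0],[[-14,0,0],0,0],[[-14,0,0],0,0]]'
cat >> h.py <<'E'
def meas(cam,k,c,m,save=None):
    from cell import ctrl
    from scipy.optimize import least_squares
    hu=dict(red=0,yellow=30,blue=110,green=65)[k]
    im,d=ctrl.capture(cam);w=cloud(dict(d=d,**ctrl.get_calibration(cam)));hsv=cv2.cvtColor(im,cv2.COLOR_BGR2HSV).astype(int)
    col=(abs((hsv[...,0]-hu+90)%180-90)<14)&(hsv[...,1]>110)
    if c is not None:
        r=np.hypot(*(w[...,:2]-c).transpose(2,0,1));P=w[col&(r<.04)&(w[...,2]>.084)&(w[...,2]<.106)]
        f=least_squares(lambda q:np.hypot(*(P[:,:2]-q).T)-.0258,c,loss='soft_l1',f_scale=.002);print(cam,k,f.x.round(4),P[:,2].max().round(4),len(P))
    if m is not None:
        r=np.hypot(*(w[...,:2]-m).transpose(2,0,1));Q=w[col&(r<.06)&(abs(w[...,2])<.02)];e=cv2.minEnclosingCircle(Q[:,:2].astype(np.float32));print(cam,k,'mat',np.round(e[0],4),round(e[1],4),Q[:,:2].mean(0).round(4))
    if save: cv2.imwrite(save,im)
E
python3 - <<'E'
from h import *
delta(.5945,-.1075,.2,16)
meas("top","green",(.4625,-.336),None,"pics/t4.png")
meas("scene","green",(.4625,-.336),None)
E
```

```text
clock: 7.0
eef_pos: [0.4565, -0.3393, 0.2081]
ee_rot: [[0.003, 0.407, -0.914], [-0.002, -0.914, -0.407], [-1.0, 0.003, -0.002]]
wrist_force: [0.4, -2.1, 0.2]
width: 0.0856
clk 7.0 p [ 0.4565 -0.3393  0.2081] shift cm [  0.81 -15.57 -22.03] w 0.0856 f [ 0.4 -2.1  0.2] q [ 0.66  0.43 -0.13  1.98  0.08  0.73 -0.68]
turn 0.139 tilt [-1.     0.003 -0.002]
top green [ 0.4605 -0.3348] 0.0976 108
scene green [ 0.4639 -0.3364] 0.1012 117
```

View pics/t4.png

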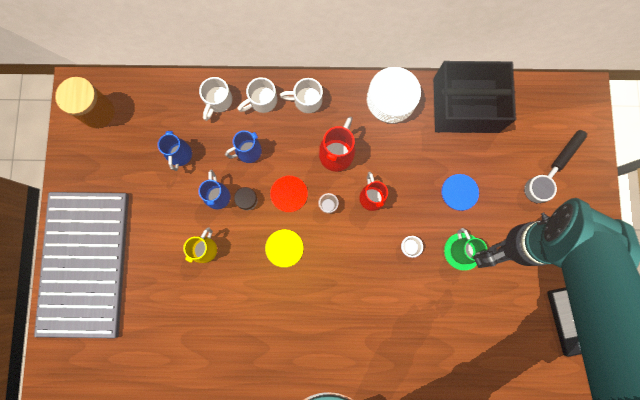

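Green is standing on its mat; the top camera puts it about 1 mm from the centre. The red jug is next.

```bash
python3 -m jog '[[[0,-1,-1.4],0.02,0],[[0,-3,-4.2],0.05,0],[[0,-5,-7.1],0.08,0],[[0,-7,-9.9],0.12,0],[[0,-9,-12.7],0.139,0],[[0,-11,-15.6],0.139,0],[[0,-13,-18.4],0.139,0],[[0,-14.5,-20.5],0.139,0],[[0,-15.6,-22],0.139,0],[[0,-15.6,-22],0.139,0],[[0,-15.6,-22],0.139,0],[[0,-15.6,-22],0.139,0],[[0,-15.6,-22],0.139,0],[[0,-15.6,-22],0.139,0]]'
python3 - <<'E'
from h import *
delta(.5945,-.1075,.062,16)
meas("wrist","red",(.5945,-.1075),(.603,.108),"pics/w5.png")
E
```

```text
clock: 8.27
eef_pos: [0.5924, -0.1089, 0.2059]
ee_rot: [[-0.001, 0.273, -0.962], [-0.001, -0.962, -0.273], [-1.0, 0.0, 0.002]]
wrist_force: [0.3, 0.6, -0.0]
width: 0.0854
clk 8.27 p [ 0.5924 -0.1089  0.2059] shift cm [14.39 -0.08 -0.27] w 0.0854 f [ 0.3  0.6 -0. ] q [ 0.19  0.47 -0.12  1.91  0.08  0.77 -1.26]
turn -0.002 tilt [-1.     0.     0.002]
wrist red [ 0.595  -0.1077] 0.0947 849
wrist red mat [0.603 0.108] 0.0601 [0.6057 0.1071]
```

View pics/w5.png

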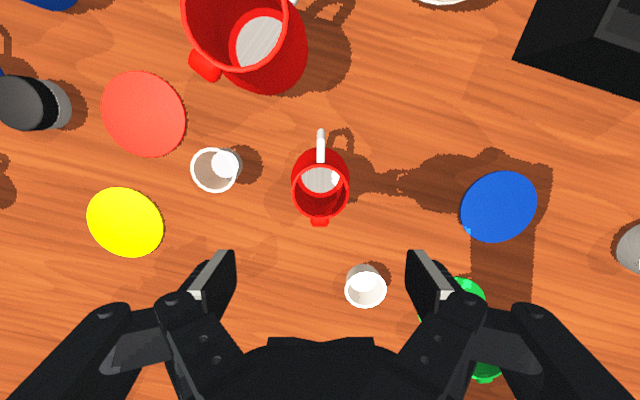

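The wrist view has the red jug at (320,190), centred and lined up; the three cameras agree to 1–2 mm. Descending to grasp it.

```bash
python3 -m jog '[[[2,0,-0.1],0,0],[[5,0,-0.2],0,0],[[8,0,-0.25],0,0],[[11,0,-0.25],0,0],[[13,0,-0.25],0,0],[[14,0,-0.25],0,0],[[14.3,0,-0.25],0,0],[[14.3,0,-0.25],0,0],[[14.3,0,-0.25],0,0],[[14.3,0,-0.25],0,0.5],[[14.3,0,-0.25],0,1],[[14.3,0,-0.25],0,1],[[14.3,0,-0.25],0,1],[[14.3,0,-0.25],0,1],[[14.3,0,-0.25],0,1],[[14.3,0,-0.25],0,1],[[14.3,0,-0.25],0,1]]'; python3 -c "
from h import *
delta(.6035,.108,.2,16)"
```

```text
clock: 9.73
eef_pos: [0.597, -0.1064, 0.0654]
ee_rot: [[0.003, 0.276, -0.961], [-0.001, -0.961, -0.276], [-1.0, 0.001, -0.002]]
wrist_force: [-0.8, 0.4, 7.6]
width: 0.0548
clk 9.73 p [ 0.597  -0.1064  0.0654] shift cm [-13.47 -20.42  -6.58] w 0.0548 f [-0.8  0.4  7.6] q [ 0.16  0.67 -0.09  1.98  0.12  0.49 -1.3 ]
turn 0.0 tilt [-1.     0.001 -0.002]
```

```bash
python3 -m jog '[[[-1,0,0],0,1],[[-3,0,0],0,1],[[-6,0,0],0,1],[[-9,0,0],0,1],[[-12,0,0],0,1],[[-14,-0.8,-0.3],0,1],[[-14.5,-2.5,-0.8],0,1],[[-14.5,-5,-1.7],0,1],[[-14.5,-7.5,-2.5],0,1],[[-14.5,-10,-3.3],0,1],[[-14.5,-12.5,-4.2],0,1],[[-14.5,-15,-5],0,1],[[-14.5,-17.5,-5.8],0,1],[[-14.5,-19.3,-6.4],0,1],[[-14.5,-20.4,-6.8],0,1],[[-14.5,-20.4,-6.8],0,1],[[-14.5,-20.4,-6.8],0,1],[[-14.5,-20.4,-6.8],0,1],[[-14.5,-20.4,-6.8],0,1]]'; python3 -c "
from h import *
delta(.6055,.1085,.0705,16)
meas('scene','red',None,(.603,.108),'pics/s6.png')"
```

```text
clock: 11.32
eef_pos: [0.6048, 0.1059, 0.2082]
ee_rot: [[-0.0, 0.273, -0.962], [-0.002, -0.962, -0.273], [-1.0, 0.001, 0.001]]
wrist_force: [-0.1, 0.6, -2.2]
width: 0.0553
clk 11.32 p [0.6048 0.1059 0.2082] shift cm [13.77 -0.25 -0.15] w 0.0553 f [-0.1  0.6 -2.2] q [-0.15  0.48 -0.13  1.88  0.09  0.78 -1.63]
turn -0.003 tilt [-1.     0.001  0.001]
scene red mat [0.603 0.108] 0.06 [0.6054 0.1101]
```

View pics/s6.png

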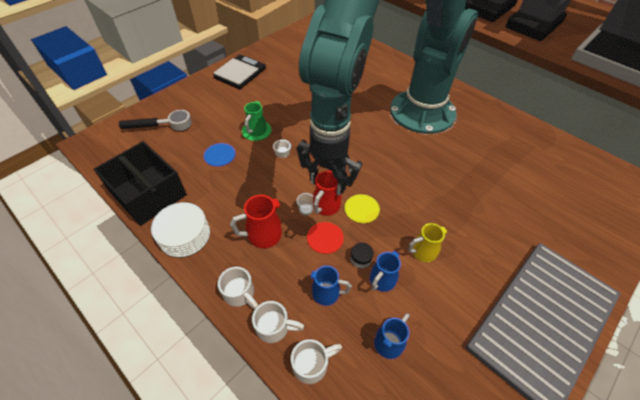

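Run:
```python
from h import *
for n,bx in [("top",(170,220,262,316)),("scene",(215,258,300,350))]:
    z=np.load(f"{n}0.npz");im=z['im'].astype(int);w=cloud(z)
    m=(im[...,2]>200)&(im[...,1]<70)&(im[...,0]<70);k=np.zeros_like(m);k[bx[0]:bx[1],bx[2]:bx[3]]=1;m&=k
    Q=w[m];print(n,m.sum(),Q.mean(0).round(4),cv2.minEnclosingCircle(Q[:,:2].astype(np.float32)))
```

```text
top 1060 [nan nan nan] ((0.6042597889900208, 0.10798639804124832), 0.048443421721458435)
scene 852 [nan nan nan] ((0.6050071716308594, 0.10601790249347687), 0.04860568791627884)
```

The red jug is held above its mat, whose centre is at (0.6045, 0.1075). Lowering it.

```bash
python3 -m jog '[[[1,0,0],0,1],[[3,-0.1,-0.1],0,1],[[6,-0.1,-0.2],0,1],[[9,-0.1,-0.2],0,1],[[11,-0.1,-0.2],0,1],[[12.3,-0.1,-0.2],0,1],[[13,-0.1,-0.2],0,1],[[13.4,-0.1,-0.2],0,1],[[13.6,-0.1,-0.2],0,1],[[13.7,-0.1,-0.2],0,1],[[13.7,-0.1,-0.2],0,1],[[13.7,-0.1,-0.2],0,1]]'; python3 -c "
from h import *
delta(.6067,.1081,.0694,16)"
```

```text
clock: 12.37
eef_pos: [0.6073, 0.1104, 0.0723]
ee_rot: [[0.002, 0.276, -0.961], [0.0, -0.961, -0.276], [-1.0, 0.0, -0.002]]
wrist_force: [-1.1, -0.6, -1.4]
width: 0.055
clk 12.37 p [0.6073 0.1104 0.0723] shift cm [0.29 0.2  0.12] w 0.055 f [-1.1 -0.6 -1.4] q [-0.18  0.67 -0.1   1.96  0.13  0.52 -1.66]
turn 0.001 tilt [-1.     0.    -0.002]
```

```bash
python3 -m jog '[[[0.15,0.1,0.05],0,1],[[0.25,0.2,0.1],0,1],[[0.32,0.2,0.1],0,1],[[0.32,0.2,0.1],0,1],[[0.32,0.2,0.1],0,1]]'
```

```text
clock: 12.78
eef_pos: [0.6066, 0.1082, 0.0694]
ee_rot: [[0.001, 0.276, -0.961], [0.0, -0.961, -0.276], [-1.0, -0.0, -0.001]]
wrist_force: [-2.1, 0.5, 5.7]
width: 0.0553
```

```bash
python3 -m jog '[[[0,0,0],0,0.3],[[0,0,0],0,0.15],[[0,0,0],0,0],[[0,0,0],0,0],[[0,0,0],0,0],[[0,0,0],0,0],[[-1,0,0],0,0],[[-3,0,0],0,0],[[-6,0,0],0,0],[[-9,0,0],0,0],[[-12,0,0],0,0],[[-14,0,0],0,0],[[-14,0,0],0,0],[[-14,0,0],0,0],[[-14,0,0],0,0]]'
python3 - <<'E'
from h import *
delta(.457,.318,.2,-26)
meas("top","red",(.6045,.1075),None,"pics/t7.png")
E
```

```text
clock: 14.03
eef_pos: [0.6054, 0.1078, 0.2079]
ee_rot: [[-0.001, 0.276, -0.961], [-0.0, -0.961, -0.276], [-1.0, 0.0, 0.001]]
wrist_force: [-0.9, 0.5, 0.1]
width: 0.0852
clk 14.03 p [0.6054 0.1078 0.2079] shift cm [  0.8  -24.3    8.46] w 0.0852 f [-0.9  0.5  0.1] q [-0.15  0.48 -0.14  1.88  0.09  0.79 -1.63]
turn 0.734 tilt [-1.     0.     0.001]Traceback (most recent call last):
  File "<stdin>", line 3, in <module>
  File "h.py", line 26, in meas
    f=least_squares(lambda q:np.hypot(*(P[:,:2]-q).T)-.0258,c,loss='soft_l1',f_scale=.002);print(cam,k,f.x.round(4),P[:,2].max().round(4),len(P))
                                                                                                                    ~~~~~~~~~~^^
    return umr_maximum(a, axis, None, out, keepdims, initial, where)
ValueError: zero-size array to reduction operation maximum which has no identity
```

```bash
python3 -m jog '[[[0,-1,0.3],0.06,0],[[0,-3,1],0.14,0],[[0,-6,2.1],0.22,0],[[0,-9,3.1],0.3,0],[[0,-12,4.2],0.38,0],[[0,-15,5.2],0.46,0],[[0,-18,6.3],0.54,0],[[0,-21,7.3],0.62,0],[[0,-23,8],0.69,0],[[0,-24.3,8.46],0.734,0],[[0,-24.3,8.46],0.734,0],[[0,-24.3,8.46],0.734,0],[[0,-24.3,8.46],0.734,0],[[0,-24.3,8.46],0.734,0],[[0,-24.3,8.46],0.734,0]]'
python3 - <<'E'
from h import *
delta(.457,.318,.062,-26)
meas("wrist","yellow",(.457,.318),None,"pics/w8.png")
meas("top","red",(.6045,.1075),None,"pics/t8.png")
meas("scene","red",(.6045,.1075),None)
E
```

```text
clock: 15.33
eef_pos: [0.4586, 0.3165, 0.2079]
ee_rot: [[-0.0, -0.441, -0.897], [-0.001, -0.897, 0.441], [-1.0, 0.001, -0.0]]
wrist_force: [-0.1, -0.1, -0.5]
width: 0.0852
clk 15.33 p [0.4586 0.3165 0.2079] shift cm [14.58 -0.08  0.22] w 0.0852 f [-0.1 -0.1 -0.5] q [-0.71  0.41  0.03  2.01 -0.02  0.72 -2.69]
turn -0.003 tilt [-1.     0.001 -0.   ]
wrist yellow [0.4565 0.3186] 0.0942 854
top red [0.6019 0.1073] 0.1007 137
scene red [0.6062 0.1069] 0.0989 191
```

View pics/w8.png

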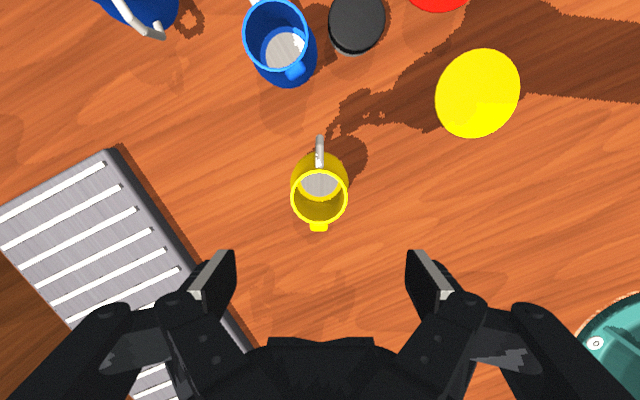

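View pics/t8.png

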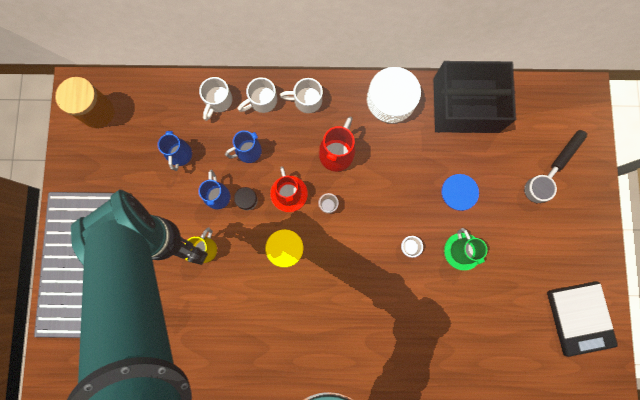

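The top view shows red on its mat at (289,194), 2–3 mm off centre. The yellow jug sits centred between the jaws at (319,197) in the wrist view. Grasping yellow.

```bash
python3 -m jog '[[[2,0,0.1],0,0],[[5,0,0.2],0,0],[[8,0,0.2],0,0],[[11,0,0.2],0,0],[[13,0,0.2],0,0],[[14.2,0,0.2],0,0],[[14.5,0,0.2],0,0],[[14.5,0,0.2],0,0],[[14.5,0,0.2],0,0],[[14.5,0,0.2],0,0.5],[[14.5,0,0.2],0,1],[[14.5,0,0.2],0,1],[[14.5,0,0.2],0,1],[[14.5,0,0.2],0,1],[[14.5,0,0.2],0,1],[[14.5,0,0.2],0,1],[[14.5,0,0.2],0,1]]'; python3 -c "
from h import *
delta(.4568,.3184)
delta(.4635,.1165)"
```

```text
clock: 16.9
eef_pos: [0.4566, 0.3194, 0.0651]
ee_rot: [[0.002, -0.439, -0.899], [0.001, -0.899, 0.439], [-1.0, -0.002, -0.001]]
wrist_force: [-1.4, -2.0, 9.6]
width: 0.0555
clk 16.9 p [0.4566 0.3194 0.0651] shift cm [-0.    0.08 -0.07] w 0.0555 f [-1.4 -2.   9.6] q [-0.7   0.63  0.02  2.1  -0.03  0.41 -2.69]
clk 16.9 p [0.4566 0.3194 0.0651] shift cm [-0.03 17.93 -9.53] w 0.0555 f [-1.4 -2.   9.6] q [-0.7   0.63  0.02  2.1  -0.03  0.41 -2.69]
```

```bash
python3 -m jog '[[[-1,0,0],0,1],[[-3,0,0],0,1],[[-5,0,0],0,1],[[-7,0.4,-0.2],0,1],[[-8,1.5,-0.8],0,1],[[-8,3.5,-1.9],0,1],[[-8,6,-3.2],0,1],[[-8,8.5,-4.5],0,1],[[-8,11,-5.8],0,1],[[-8,13.5,-7.2],0,1],[[-8,15.8,-8.4],0,1],[[-8,17.2,-9.1],0,1],[[-8,17.9,-9.5],0,1],[[-8,17.9,-9.5],0,1],[[-8,17.9,-9.5],0,1],[[-8,17.9,-9.5],0,1],[[-8,17.9,-9.5],0,1],[[-8,17.9,-9.5],0,1]]'; python3 -c "
from h import *
delta(.4635,.1165,.0691,-26)"
```

```text
clock: 18.4
eef_pos: [0.4628, 0.1179, 0.1431]
ee_rot: [[0.0, -0.437, -0.9], [0.001, -0.9, 0.437], [-1.0, -0.001, 0.0]]
wrist_force: [-0.1, 0.0, -1.9]
width: 0.0553
clk 18.4 p [0.4628 0.1179 0.1431] shift cm [ 7.4   0.1  -0.13] w 0.0553 f [-0.1  0.  -1.9] q [-0.35  0.43  0.01  2.23 -0.01  0.49 -2.36]
turn 0.002 tilt [-1.    -0.001  0.   ]
```

```bash
python3 -m jog '[[[1,0,0],0,1],[[3,0.1,-0.1],0,1],[[5,0.1,-0.1],0,1],[[6,0.1,-0.1],0,1],[[6.6,0.1,-0.1],0,1],[[7,0.1,-0.1],0,1],[[7.2,0.1,-0.1],0,1],[[7.3,0.1,-0.1],0,1],[[7.3,0.1,-0.1],0,1],[[7.3,0.1,-0.1],0,1]]'; python3 -c "
from h import *
delta(.4635,.1165,.0691,-26)"
```

```text
clock: 19.23
eef_pos: [0.4636, 0.1153, 0.0706]
ee_rot: [[0.001, -0.439, -0.899], [0.0, -0.899, 0.439], [-1.0, -0.001, -0.001]]
wrist_force: [-0.1, -0.4, -2.8]
width: 0.0555
clk 19.23 p [0.4636 0.1153 0.0706] shift cm [ 0.15 -0.1   0.06] w 0.0555 f [-0.1 -0.4 -2.8] q [-0.34  0.56  0.    2.27 -0.01  0.31 -2.36]
turn -0.0 tilt [-1.    -0.001 -0.001]
```

```bash
python3 -m jog '[[[0.1,-0.1,0],0,1],[[0.2,-0.1,0],0,1],[[0.25,-0.1,0],0,1],[[0.25,-0.1,0],0,1],[[0.25,-0.1,0],0,1]]'
```

```text
clock: 19.65
eef_pos: [0.4641, 0.1162, 0.0691]
ee_rot: [[0.002, -0.439, -0.899], [0.001, -0.899, 0.439], [-1.0, -0.001, -0.001]]
wrist_force: [-3.4, -1.1, 12.2]
width: 0.0554
```

Firm contact, so I'll release and retreat upward.

```bash
python3 -m jog '[[[0,0,0],0,0.3],[[0,0,0],0,0.15],[[0,0,0],0,0],[[0,0,0],0,0],[[0,0,0],0,0],[[0,0,0],0,0],[[-1,0,0],0,0],[[-3,0,0],0,0],[[-6,0,0],0,0],[[-9,0,0],0,0],[[-12,0,0],0,0],[[-14,0,0],0,0],[[-14,0,0],0,0],[[-14,0,0],0,0],[[-14,0,0],0,0]]'
python3 - <<'E'
from h import *
delta(.5925,.290,.2,3)
E
```

```text
clock: 20.9
eef_pos: [0.4629, 0.1158, 0.2074]
ee_rot: [[-0.001, -0.439, -0.899], [-0.0, -0.899, 0.439], [-1.0, 0.001, 0.001]]
wrist_force: [-1.0, 0.1, -0.4]
width: 0.0854
clk 20.9 p [0.4629 0.1158 0.2074] shift cm [  0.72 -21.34  -4.  ] w 0.0854 f [-1.   0.1 -0.4] q [-0.35  0.32  0.01  2.18 -0.01  0.65 -2.36]
turn -0.507 tilt [-1.     0.001  0.001]
```

```bash
python3 -m jog '[[[0,-1,-0.2],-0.05,0],[[0,-3,-0.6],-0.12,0],[[0,-6,-1.1],-0.2,0],[[0,-9,-1.7],-0.28,0],[[0,-12,-2.2],-0.36,0],[[0,-15,-2.8],-0.43,0],[[0,-18,-3.4],-0.48,0],[[0,-20,-3.8],-0.507,0],[[0,-21.3,-4],-0.507,0],[[0,-21.3,-4],-0.507,0],[[0,-21.3,-4],-0.507,0],[[0,-21.3,-4],-0.507,0],[[0,-21.3,-4],-0.507,0]]'
python3 - <<'E'
from h import *
delta(.5925,.290,.062,3)
meas("wrist","blue",(.5925,.290),None,"pics/w9.png")
meas("top","yellow",(.4635,.1165),None)
meas("scene","yellow",(.4635,.1165),None)
E
```

```text
clock: 21.98
eef_pos: [0.592, 0.288, 0.2068]
ee_rot: [[-0.002, 0.052, -0.999], [-0.002, -0.999, -0.052], [-1.0, 0.002, 0.002]]
wrist_force: [0.3, 0.0, -0.1]
width: 0.0854
clk 21.98 p [0.592  0.288  0.2068] shift cm [14.47 -0.22 -0.1 ] w 0.0854 f [ 0.3  0.  -0.1] q [-0.44  0.54 -0.12  1.78  0.08  0.83 -2.12]
turn -0.001 tilt [-1.     0.002  0.002]
wrist blue [0.5942 0.2899] 0.0944 658
top yellow [0.4626 0.1161] 0.1013 132
scene yellow [0.4667 0.1154] 0.0993 132
```

View pics/w9.png

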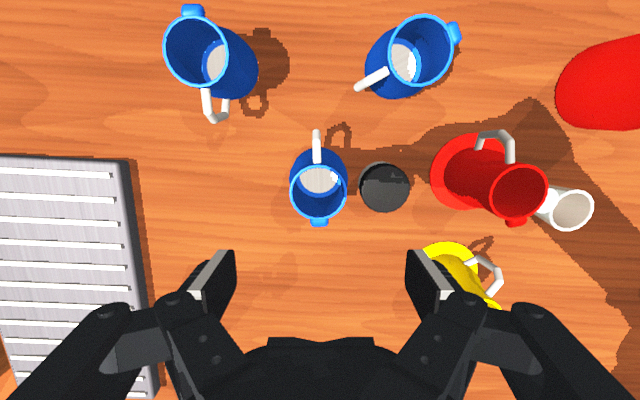

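Blue is centred at (318,190) with the handle straight up, and the puck at (384,187) will stay below the fingertips. Yellow is within 2 mm of its mat centre. Grasping blue.

```bash
python3 -m jog '[[[2,-0.1,-0.1],0,0],[[5,-0.1,-0.2],0,0],[[8,-0.1,-0.2],0,0],[[11,-0.1,-0.2],0,0],[[13,-0.1,-0.2],0,0],[[14,-0.1,-0.2],0,0],[[14.3,-0.1,-0.2],0,0],[[14.3,-0.1,-0.2],0,0],[[14.3,-0.1,-0.2],0,0],[[14.3,-0.1,-0.2],0,0.5],[[14.3,-0.1,-0.2],0,1],[[14.3,-0.1,-0.2],0,1],[[14.3,-0.1,-0.2],0,1],[[14.3,-0.1,-0.2],0,1],[[14.3,-0.1,-0.2],0,1],[[14.3,-0.1,-0.2],0,1],[[14.3,-0.1,-0.2],0,1]]'; python3 -c "
from h import *
delta(.594,.29)
delta(.6140,-.334)"
```

```text
clock: 23.55
eef_pos: [0.596, 0.2914, 0.0668]
ee_rot: [[0.002, 0.052, -0.999], [0.001, -0.999, -0.052], [-1.0, -0.001, -0.003]]
wrist_force: [-2.1, -0.8, 7.1]
width: 0.0553
clk 23.55 p [0.596  0.2914 0.0668] shift cm [-0.    0.13  0.21] w 0.0553 f [-2.1 -0.8  7.1] q [-0.46  0.72 -0.1   1.85  0.12  0.58 -2.15]
clk 23.55 p [0.596  0.2914 0.0668] shift cm [-0.07 62.55  1.48] w 0.0553 f [-2.1 -0.8  7.1] q [-0.46  0.72 -0.1   1.85  0.12  0.58 -2.15]
```

```bash
python3 -m jog '[[[-1,0,0],0,1],[[-3,0,0],0,1],[[-6,0,0],0,1],[[-9,0,0],0,1],[[-12,0,0],0,1],[[-14,0.5,0],0,1],[[-15,2,0],0,1],[[-15,4.5,0.1],0,1],[[-15,7.5,0.2],0,1],[[-15,10.5,0.2],0,1],[[-15,13.5,0.3],0,1],[[-15,16.5,0.3],0,1],[[-15,19.5,0.4],0,1],[[-15,22.5,0.5],0,1],[[-15,25.5,0.5],0,1],[[-15,28,0.6],0,1],[[-15,29.5,0.6],0,1],[[-15,30,0.6],0,1],[[-15,30,0.6],0,1],[[-15,30,0.6],0,1]]'; python3 -c "
from h import *
delta(.616,-.334,.2,3)"
```

```text
clock: 25.22
eef_pos: [0.6042, -0.0083, 0.2143]
ee_rot: [[-0.001, 0.053, -0.999], [0.001, -0.999, -0.053], [-1.0, -0.001, 0.001]]
wrist_force: [-0.6, 0.7, -1.9]
width: 0.0552
clk 25.22 p [ 0.6042 -0.0083  0.2143] shift cm [ 1.4  32.59  0.54] w 0.0552 f [-0.6  0.7 -1.9] q [ 0.02  0.46 -0.11  1.9   0.07  0.78 -1.64]
turn 0.001 tilt [-1.    -0.001  0.001]
```

```bash
python3 -m jog '[[[0,0.7,0],0,1],[[0,2.5,0],0,1],[[0,5.5,0.1],0,1],[[0,8.5,0.1],0,1],[[0,11.5,0.2],0,1],[[0,14.5,0.3],0,1],[[0,17.5,0.3],0,1],[[0,20.5,0.4],0,1],[[0,23.5,0.4],0,1],[[0,26.5,0.5],0,1],[[0,29.5,0.5],0,1],[[0.5,31.5,0.5],0,1],[[1.5,32.4,0.5],0,1],[[3,32.5,0.5],0,1],[[5,32.5,0.5],0,1],[[7,32.5,0.5],0,1],[[8,32.5,0.5],0,1],[[8,32.5,0.5],0,1],[[8,32.5,0.5],0,1]]'; python3 -c "
from h import *
delta(.616,-.334,.0708,3)"
```

```text
clock: 26.8
eef_pos: [0.6171, -0.332, 0.1339]
ee_rot: [[-0.001, 0.055, -0.998], [0.001, -0.998, -0.055], [-1.0, -0.002, 0.001]]
wrist_force: [0.7, -0.4, -2.3]
width: 0.0551
clk 26.8 p [ 0.6171 -0.332   0.1339] shift cm [6.31 0.2  0.11] w 0.0551 f [ 0.7 -0.4 -2.3] q [ 0.48  0.67 -0.08  1.73  0.07  0.75 -1.15]
turn 0.003 tilt [-1.    -0.002  0.001]
```

```bash
python3 -m jog '[[[1,0.1,0.1],0,1],[[3,0.15,0.1],0,1],[[4.5,0.15,0.1],0,1],[[5.3,0.15,0.1],0,1],[[5.8,0.15,0.1],0,1],[[6.1,0.15,0.1],0,1],[[6.2,0.15,0.1],0,1],[[6.2,0.15,0.1],0,1],[[6.2,0.15,0.1],0,1]]'; python3 -c "
from h import *
delta(.616,-.334,.0708,3)"
```

```text
clock: 27.55
eef_pos: [0.6166, -0.3355, 0.0733]
ee_rot: [[0.001, 0.053, -0.999], [-0.001, -0.999, -0.053], [-1.0, 0.001, -0.001]]
wrist_force: [0.1, 0.5, -2.2]
width: 0.0551
clk 27.55 p [ 0.6166 -0.3355  0.0733] shift cm [ 0.25 -0.16  0.05] w 0.0551 f [ 0.1  0.5 -2.2] q [ 0.48  0.74 -0.07  1.75  0.08  0.65 -1.15]
turn 0.0 tilt [-1.     0.001 -0.001]
```

```bash
python3 -m jog '[[[0.12,-0.1,0],0,1],[[0.22,-0.15,0],0,1],[[0.3,-0.15,0],0,1],[[0.3,-0.15,0],0,1],[[0.3,-0.15,0],0,1]]'
```

```text
clock: 27.97
eef_pos: [0.6165, -0.334, 0.0709]
ee_rot: [[0.001, 0.053, -0.999], [-0.001, -0.999, -0.053], [-1.0, 0.001, -0.001]]
wrist_force: [-1.2, 1.5, 6.3]
width: 0.0552
```

```bash
python3 -m jog '[[[0,0,0],0,0.3],[[0,0,0],0,0.15],[[0,0,0],0,0],[[0,0,0],0,0],[[0,0,0],0,0],[[0,0,0],0,0],[[-1,0,0],0,0],[[-3,0,0],0,0],[[-6,0,0],0,0],[[-9,0,0],0,0],[[-12,0,0],0,0],[[-14,1,0],0,0],[[-15,4,0],0,0],[[-15,8,0],0,0],[[-15,12,0],0,0],[[-15,15,0],0,0],[[-15,15,0],0,0],[[-15,15,0],0,0],[[-15,15,0],0,0],[[-15,15,0],0,0]]'
python3 - <<'E'
from h import *
for cam in("top","scene"):
    meas(cam,"blue",(.614,-.334),None,f"pics/{cam}F.png")
    meas(cam,"green",(.4625,-.336),None)
    meas(cam,"red",(.6045,.1075),None)
    meas(cam,"yellow",(.4635,.1165),None)
delta(.6,-.5)
E
```

```text
clock: 29.63
eef_pos: [0.6248, -0.481, 0.2198]
ee_rot: [[0.0, 0.055, -0.998], [0.002, -0.998, -0.055], [-1.0, -0.002, -0.001]]
wrist_force: [-0.6, -0.5, -0.1]
width: 0.0857
top blue [ 0.6126 -0.3331] 0.0985 168
top green [ 0.46   -0.3347] 0.0989 171
top red [0.6019 0.1073] 0.0999 136
top yellow [0.4626 0.1161] 0.0999 131
scene blue [ 0.6166 -0.3345] 0.1004 140
scene green [ 0.4639 -0.3363] 0.0999 118
scene red [0.6063 0.1069] 0.099 195
scene yellow [0.4665 0.1153] 0.0998 176
clk 30.03 p [ 0.624  -0.4832  0.2197] shift cm [0.   1.55 2.49] w 0.0855 f [-0.7  0.5  0.5] q [ 0.64  0.69 -0.07  1.45  0.05  1.01 -0.96]
```

View pics/topF.png

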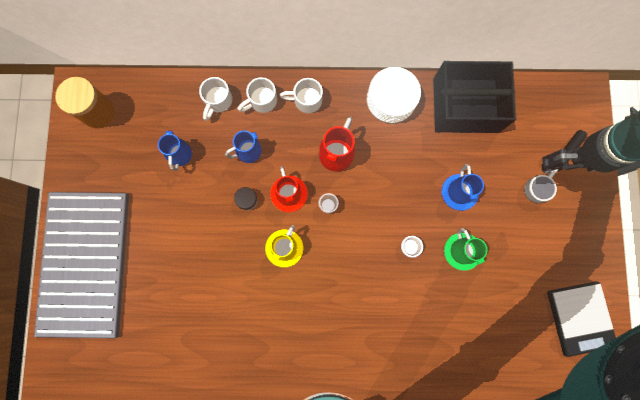

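View pics/sceneF.png

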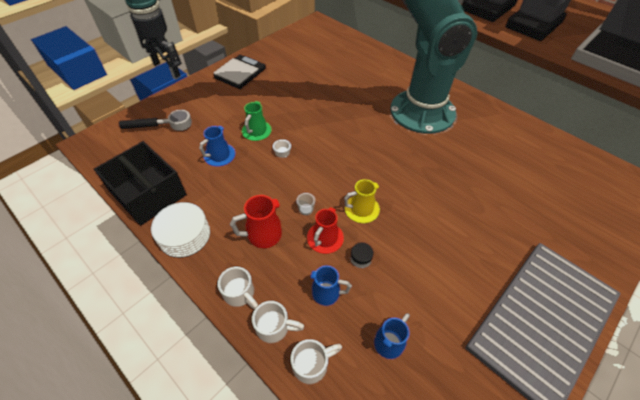

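All four jugs stand upright on their own mats. The puck (245,198) and shot glass (328,203) are at the same pixels as at the start, and the gripper is clear. Handing in.

```bash
python3 -c "
from cell import ctrl
print(ctrl.finish_job())"
```

```text
the job is handed in; nothing more can be done
None
```

All four jugs now stand upright on the mats of their own colour, and I handed the job in at about 30 s of the 115 s allowed. Blue was the nearest of the three look-alikes, and red was the smaller of the two sizes. I gripped each jug by the neck, lowered it until the wrist force showed contact with the mat, and only then released it.

- **Placement:** comparing jug and mat within each camera, every jug axis is within about 4 mm of its mat centre (limit 15 mm).
- **Camera agreement:** the top and scene cameras differ by about 4 mm in x, which fits calibration error.
- **Bystanders:** the shot glass and puck are at the same pixels in the top view as at the start.
- **Green jug:** my first approach was about 9 mm off because the arm had not settled, so closing the jaws shifted it slightly. I corrected for this, and it ended about 1 mm from its mat centre.

No check failed. The hand-in reported no verdict.

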